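Pull the weighing pot out of the drying oven and set it on the balance

TASK

Take the long hook and use it to draw the tray with the weighing pot out of the oven, lifting the tray's front over the rib on the chamber floor, until the whole tray lies flat on the landing plate outside the mouth; move the tray with the hook only, never with the hand, and keep the pot upright and in the tray. Then lay the hook flat on the open bench, clear of the oven and its landing plate, lift the pot by its handle and set it down gently, upright and wholly on the balance's pan. Leave the other things on the bench where they are.

Things in the scene. Friction and masses are not known exactly. Their poses are not given: they have to be found in the camera images.
- oven: White drying oven, fixed. Straight level chamber, open only at the front mouth: 98 mm wide, 133 high, 230 deep; outside 150 wide, 165 high; slatted roof (gaps 13 mm). Origin: middle of the mouth, at bench level; x points into the chamber, z up. Chamber floor and landing plate are one level steel sheet 20 mm above the bench, 150 wide, from x = -170 mm to the chamber's rear. Before x = -170 is bare bench.
- rib (a point): Middle of the top of a square-edged steel rib across the chamber floor, 10 mm high, 6 mm long, at x = 73 mm in the oven's frame, 30 mm above the bench. The tray stands behind it: dragged flat, its front wall catches there and the tray bucks or jams. Its front edge must be lifted over the rib: raise the pull bar 13 mm or more, with the hook's shaft bearing the bar.
- tray: Loose aluminium tray, about 160 g, deep in the oven, front (-x) to the mouth, about aligned with the oven. 90 mm long (x), 80 wide (y), rim 14 high, floor 3 thick. Origin: centre of the underside; x to its rear, z up. Its pull bar stands ahead of the front wall (x = -45 mm) on an arm at each side.
- pull_bar (a point): Middle of the tray's pull bar: round, 8 mm thick, along the tray's y, 66 mm free between its arms; 67 mm ahead of the tray's origin, axis 52 mm above the tray's underside. Below it is open to the floor; behind it is 18 mm of free space to the front wall's level.
- pot: Steel lidded weighing pot standing in the tray, 60 mm across, lid top 52 mm high, 110 to 225 g. Origin: centre of the underside; z up; its handle runs along its x.
- bail (a point): Middle of the pot's fixed handle: straight round bar, 10 mm thick, 52 mm long along the pot's x, axis 94 mm above the pot's underside, 37 mm free below it.
- hook: Long pull hook lying flat on the bench, about 160 g. Origin: underside, below the grip's middle; x to the tip. Grip: upright black block 70 mm long (x), 20 thick (y), top 60 mm above the underside, on a foot plate 75 x 70 x 8 mm. Shaft: straight steel bar 10 x 10 mm along +x, its top 11 mm above the underside, ending in an upturned tip. It can sag a little in the hand under load.
- hook_tip (a point): Top of the hook's upturned tip, 8 mm thick, 12 wide, x = 184 to 192 mm, top 27 mm above the hook's underside, so 16 above the shaft. A bar lying on the shaft on the grip's side of the tip is held.
- balance: Grey laboratory balance, fixed, 130 x 130 mm, 35 high, with a round steel pan 110 mm across above it. Origin: on the bench under the pan's centre.
- pan (a point): Centre of the pan's top face, 45 mm above the bench.
- wash_bottle: bystander, leave alone: wash bottle with red collar and bent spout, 64 mm wide, 200 mm tall; origin at its foot
- reagent_jar: bystander, leave alone: amber jar, 52 mm wide, 75 mm tall; origin at its foot
- sample_bottle: bystander, leave alone: clear bottle with a cap, 52 mm wide, 120 mm tall; origin at its foot
- timer: bystander, leave alone: grey flat box timer, 50 x 70 x 25 mm; origin at its foot
- beaker: bystander, leave alone: glass beaker, 64 mm wide, 70 mm tall; origin at its foot
- vial_jar: bystander, leave alone: small jar with white cap, 40 mm wide, 50 mm tall; origin at its foot
There are look-alikes about, which are no part of the job. What is shaped like the hook but purple is not meant. Leave any purple look-alike of the pot alone.

How it is judged:
By the outcome, as a careful person would: the job done as asked, in the order asked, and still so for the second after the job is handed in, with the robot touching nothing.
It also fails if it takes over 72 s, if anything falls off the work surface, if the arm or the gripper's body presses on something with over 40 N, if the wrist force passes 120 N, or if a joint passes its speed limit or range.

ROBOT

A 6-joint arm with a two-finger parallel gripper is mounted at the origin on the work surface. World frame = base frame: x ahead of the robot, y to its left, z up, the work surface at z = 0. Lengths are in m, angles in rad, forces in N, time in s.
With the tool pointing down it reaches from about 0.35 to 0.975 m from the base axis. Payload 4.9 kg.
Tool frame: the origin (TCP) lies midway between the tips of the shut fingers; the grasp point (between the pads) lies 19 mm behind it; z points along the fingers, y is the line along which they close (so a half turn about z gives the same grasp; the last joint's range is limited). The gripper opens to 85 mm and grips with 20 to 120 N. Pads are 22 mm wide; open, the fingers measure 114 mm over their backs; the gripper's body (76 mm by 85 mm) begins 54 mm behind the grasp point. The pads swing forward as they close: fully open they stand 13 mm farther back than shut.
Start: joints at [1.046, 0.053, 1.613, -0, 1.476, -0.119], TCP at [0.247, 0.574, 0.231] pointing down, gripper open.
Joint ranges: [-3.01, 3.01], [-1.01, 2.22], [0.06, 2.58], [-1.02, 4.17], [0.09, 2.62], [-3.14, 3.14]. Speed limits (rad/s): [2.57, 2.57, 3.14, 3.14, 3.14, 3.14].

INTERFACE

Orientations are given as a rotation vector (axis times angle).
In Python, from station import ctrl, optics, job gives the robot as it stands.
- The arm moves only by the shell command python3 -m jog 'ROWS' [OPENING] [FORCE]. ROWS is JSON, a list of rows, each a list of 2 entries, a list of its own where there are three numbers: the shift along the tool's x, y, z in m, then the turn, a rotation vector about the tool's x, y, z in rad. A call has 1 to 5 rows; each row is the pose to reach, as a shift and turn from the pose commanded when the call began, along the tool's axes at that moment; what a row does not reach only later rows make up. A row lasts 1/10 s, in which the tool goes at most 50 mm and 8.59 degrees, less where a joint would pass 70% of its speed; a pose out of reach is approached as far as the arm can. A call with a gripper value outside its range is refused whole. OPENING is the opening, from 0 (shut) to 1 (fully open), set as the call begins (- or left out, the last holds). The fingers move at their own pace and stop on an object; FORCE is the grip in N (left out, the last holds). Time passes only in rows, so rows that repeat a pose let the fingers close. It gives the time, the measured TCP pose, the force, the opening and the grip force at its end, in the units of the state.
- ctrl.get_obs(): the state, without advancing time (a new reading comes with each control period).
- optics.get_image(name): name is "side" or "top" or "wrist"; returns a dict with "image" (480x640x3 uint8, blue, green, red), "fx", "fy", "cx", "cy" (pixels), "rvec" (rotation vector, rad) and "tvec" (3), from world to camera coordinates, as OpenCV has them; the wrist camera has in their place "mount" (4x4, takes a point from camera to tool coordinates, whose origin is the TCP and whose axes are the flange's). Camera axes: x right, y down, z forward; pixel columns grow to the right and rows downward; lengths in m; the calibration is good to about 2 mm. A picture is of the moment at which its call begins: read the wrist's pose just before it. There is no depth.
- job.finish_job(): hands the job in; it is judged then, once.
The state is a dict: "t": time; "q": joint angles; "dq": joint speeds; "effort": joint torques, N m; "tool_pos": TCP position; "tool_rot": TCP orientation; "contact_force": force on the tool from outside, world axes, zero at the start; "wrist_torque": the same for the moment, N m; "opening": finger opening in m; "grip_force": force on a finger pad.
Only numpy, scipy, OpenCV 4.12 (cv2) and the standard library are available. Lean on these libraries where they do the work, as an engineer would, in place of code of your own. Each camera call takes 0.05 s, during which the arm holds its last target. There are 200 camera calls.

## Working session

There is one attempt and no reset: what is moved stays moved. The work goes in short steps, Python scripts to look and compute and a shell command to move; the robot and the scene stay as the last step left them, time stands still between calls to the robot, and variables do not carry over. Pictures are saved under pics/ and viewed, at most 10 in all, crops included, and the job is handed in when it is done.

```bash
ls; mkdir -p pics; python3 - <<'E'
from station import ctrl, optics
import cv2,numpy as np
o=ctrl.get_obs();print(o)
for n in("side","top"):
    d=optics.get_image(n);cv2.imwrite(f"pics/{n}0.png",d["image"]);print(n,[d[k] for k in("fx","fy","cx","cy","rvec","tvec")])
E
```

```text
pics
{'t': 0.0, 'q': array([ 1.04599291e+00,  5.33604363e-02,  1.61428410e+00, -2.09543470e-05,
        1.47600639e+00, -1.18985799e-01]), 'dq': array([ 0.00165778, -0.00085239, -0.00034628, -0.00187169,  0.00020909,
        0.00138092]), 'effort': array([ 4.30131086e-04, -3.93668747e+01, -3.70182180e+01,  1.01206992e-04,
        6.67060143e-03,  2.19800604e-06]), 'tool_pos': array([0.24641467, 0.57369731, 0.23006672]), 'tool_rot': array([-0.63296097, -3.07652217,  0.00307682]), 'contact_force': array([-0.62003196,  0.23132639, -0.73575903]), 'wrist_torque': array([-0.05930532,  0.06554979, -0.01298476]), 'grip_force': 0.0, 'opening': 0.08516541312316406}
side [486.9474416092325, 486.9474416092325, 320.8068945550598, 236.79439661830145, array([ 2.17399714, -0.29135124,  0.15800993]), array([-0.50835528,  0.11180722,  0.98434996])]
top [454.1754107720655, 454.1754107720655, 312.37754252876863, 241.1949502289909, array([ 2.14740461, -2.13967442,  0.19988583]), array([-0.07408717,  0.53880477,  1.20132948])]
```

View pics/top0.png

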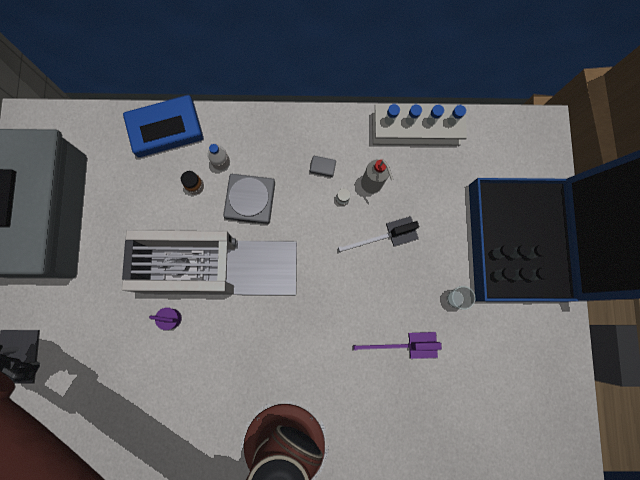

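View pics/side0.png

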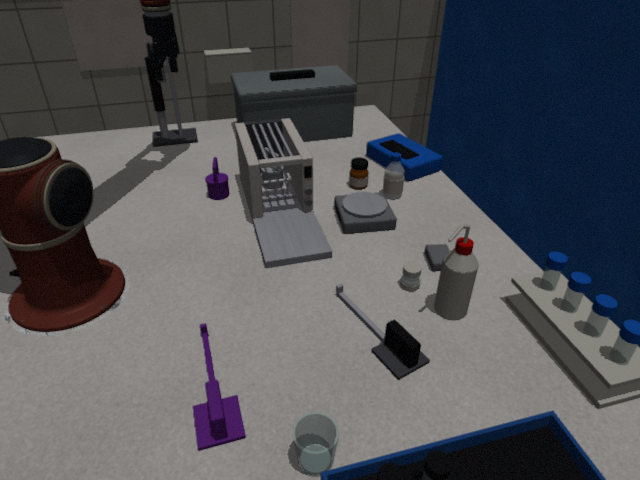

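Top view: hook candidates are the black-gripped hook at (403,230), tip (338,249), and the purple one at (425,345), which is rejected. Pot candidates are the steel pot in the oven at about (178,262) and the purple one at (167,318), also rejected. The oven mouth is at (228,262), the plate runs to (297,268) and the pan is at (249,196). I'll check the choice in one close crop.

```bash
cat > h.py <<'E'
from station import ctrl, optics
import cv2,numpy as np
from scipy.spatial.transform import Rotation as R
def cam(n):
    o=ctrl.get_obs();d=optics.get_image(n);K=np.array([[d["fx"],0,d["cx"]],[0,d["fy"],d["cy"],],[0,0,1]])
    if n=="wrist":
        T=np.eye(4);T[:3,:3]=R.from_rotvec(o["tool_rot"]).as_matrix();T[:3,3]=o["tool_pos"];T=T@np.array(d["mount"])
        Rw,C=T[:3,:3],T[:3,3]
    else:
        Rm=R.from_rotvec(d["rvec"]).as_matrix();Rw=Rm.T;C=-Rm.T@d["tvec"]
    return d["image"],K,Rw,C
def ray(c,p): return c[2]@np.linalg.inv(c[1])@np.array([p[0],p[1],1.])
def plane(c,p,z):
    r=ray(c,p);return c[3]+r*(z-c[3][2])/r[2]
def tri(c1,p1,c2,p2):
    A=np.zeros((3,3));b=np.zeros(3)
    for c,p in((c1,p1),(c2,p2)):
        r=ray(c,p);r/=np.linalg.norm(r);M=np.eye(3)-np.outer(r,r);A+=M;b+=M@c[3]
    return np.linalg.solve(A,b)
def proj(c,P):
    v=c[1]@(c[2].T@(np.array(P)-c[3]));return v[:2]/v[2]
E
python3 - <<'E'
from h import *
np.set_printoptions(precision=4,suppress=True)
t=cam("top");s=cam("side")
print("gripTop",plane(t,(404,229),.06),"tip",plane(t,(339,249),.02),"foot",plane(t,(403,232),.008))
print("tip tri",tri(t,(338.5,249.5),s,(339,289)))
for p in((297,241),(297,295),(229,240),(229,295)):print("plate",p,plane(t,p,.02))
print("pan",plane(t,(249,196),.045),"pot",plane(t,(178,262),.1))
for n,p in(("jar",(190,181)),("sb",(217,155)),("purplepot",(167,318)),("purplehookgrip",(425,345)),("ptip",(355,347)),("vial",(343,198)),("wash",(377,172)),("timer",(322,166)),("beak",(458,298))):print(n,plane(t,p,.05))
a=cv2.resize(t[0][225:300,115:305],None,fx=4,fy=4,interpolation=cv2.INTER_CUBIC);b=cv2.resize(t[0][205:275,325:435],None,fx=4,fy=4,interpolation=cv2.INTER_CUBIC)
im=np.zeros((580,760,3),np.uint8);im[:300]=a;im[300:,:440]=b;cv2.imwrite("pics/c1.png",im)
E
```

```text
gripTop [ 0.5718 -0.3226  0.06  ] tip [ 0.5216 -0.1472  0.02  ] foot [ 0.5733 -0.3312  0.008 ]
tip tri [ 0.5229 -0.1467  0.013 ]
plate (297, 241) [ 0.5437 -0.0296  0.02  ]
plate (297, 295) [ 0.3933 -0.0307  0.02  ]
plate (229, 240) [0.5455 0.1603 0.02  ]
plate (229, 295) [0.3928 0.1554 0.02  ]
pan [0.6659 0.1047 0.045 ] pot [0.4735 0.2768 0.1   ]
jar [0.7064 0.2689 0.05  ]
sb [0.7828 0.1968 0.05  ]
purplepot [0.3304 0.312  0.05  ]
purplehookgrip [ 0.2612 -0.3708  0.05  ]
ptip [ 0.2559 -0.1851  0.05  ]
vial [ 0.6607 -0.1571  0.05  ]
wash [ 0.7369 -0.2537  0.05  ]
timer [ 0.7531 -0.0987  0.05  ]
beak [ 0.3851 -0.4651  0.05  ]
```

View pics/c1.png

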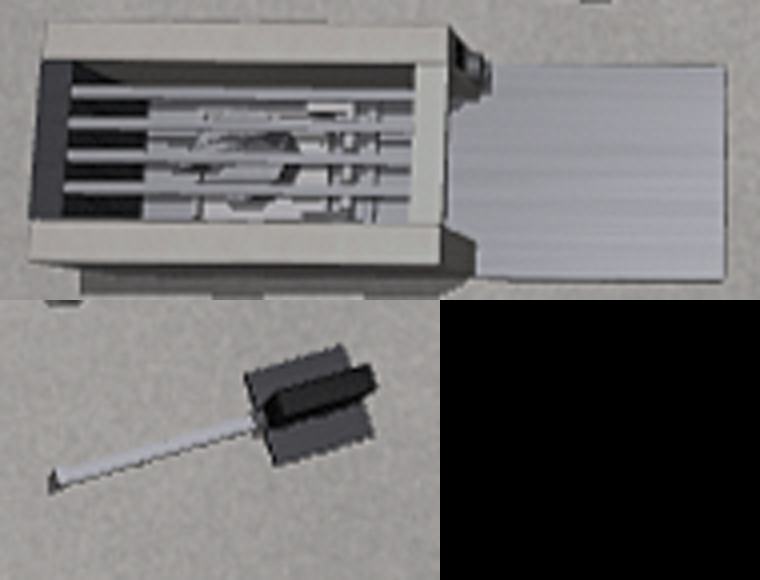

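The crop confirms the silver hook with black grip (crop about (320,390), tip (55,483)). The tray's pull bar shows through the slats at crop x≈348 and the rib at x≈370. The pot stands behind them at about (250,165).

```bash
cat >> h.py <<'E'
def go(P,yaw,o=None):
    "shift/turn in tool axes to TCP P with tool y axis at world angle yaw (deg), tool pointing down"
    o=o or ctrl.get_obs();M=R.from_rotvec(o["tool_rot"]).as_matrix();a=np.deg2rad(yaw)
    y=np.array([np.cos(a),np.sin(a),0]);z=np.array([0,0,-1.]);T=np.c_[np.cross(y,z),y,z]
    print("shift",(M.T@(np.array(P)-o["tool_pos"])).round(4),"turn",R.from_matrix(M.T@T).as_rotvec().round(4))
np.set_printoptions(precision=4,suppress=True)
E
python3 - <<'E'
from h import *
t=cam("top");s=cam("side")
F=lambda x,y:(115+x/4-.4,225+y/4-.4)
for p in((490,65),(725,67),(475,277),(727,281)):print("plate",plane(t,F(*p),.02))
print("roof edges", plane(t,F(445,25),.165),plane(t,F(440,265),.165),plane(t,F(30,265),.165),plane(t,F(48,22),.165))
for x in(332,348):print("bar?",x,plane(t,F(x,160),.072))
for x in(360,370,378):print("rib?",x,plane(t,F(x,160),.03))
print("arms",plane(t,F(330,108),.072),plane(t,F(330,214),.072))
G=lambda x,y:(325+x/4-.4,205+(y-300)/4-.4)
a,b=plane(t,G(60,478),.011),plane(t,G(255,425),.011);print("hook yaw",np.degrees(np.arctan2(*(a-b)[1::-1])),a,b)
for p in((265,410),(365,367),(375,387),(278,420)):print("grip",plane(t,G(*p),.06))
go((.572,-.322,.25),15.5)
c=t[0].copy()
im=cv2.resize(s[0][110:270,225:345],None,fx=4.5,fy=3.7,interpolation=cv2.INTER_CUBIC);cv2.imwrite("pics/c2.png",im)
E
python3 -m jog '[[[-0.035,-0.036,-0.02],[0,0,0.14]],[[-0.07,-0.072,-0.02],[0,0,0.28]],[[-0.105,-0.108,-0.02],[0,0,0.42]],[[-0.14,-0.144,-0.02],[0,0,0.56]],[[-0.175,-0.18,-0.02],[0,0,0.7]]]'
```

```text
plate [0.5432 0.1377 0.02  ]
plate [ 0.5427 -0.0264  0.02  ]
plate [0.3959 0.1436 0.02  ]
plate [ 0.3937 -0.0289  0.02  ]
roof edges [0.5439 0.1448 0.165 ] [0.3958 0.1429 0.165 ] [0.395  0.3894 0.165 ] [0.5444 0.389  0.165 ]
bar? 332 [0.4701 0.2325 0.072 ]
bar? 348 [0.4702 0.2219 0.072 ]
rib? 360 [0.475  0.2232 0.03  ]
rib? 370 [0.475  0.2164 0.03  ]
rib? 378 [0.4751 0.2109 0.03  ]
arms [0.5049 0.2353 0.072 ] [0.4343 0.2323 0.072 ]
hook yaw 105.57567829063714 [ 0.5227 -0.1496  0.011 ] [ 0.5614 -0.2885  0.011 ]
grip [ 0.563  -0.2863  0.06  ]
grip [ 0.5934 -0.356   0.06  ]
grip [ 0.5795 -0.3624  0.06  ]
grip [ 0.5561 -0.295   0.06  ]
shift [-0.6527 -0.6948 -0.0187] turn [-0.0007  0.0002  0.8945]
t: 0.8
tool_pos: [0.335, 0.3424, 0.2514]
tool_rot: [1.656, 2.669, 0.001]
contact_force: [1.3, 0.3, -0.4]
opening: 0.0854
grip_force: 0.0
```

View pics/c2.png

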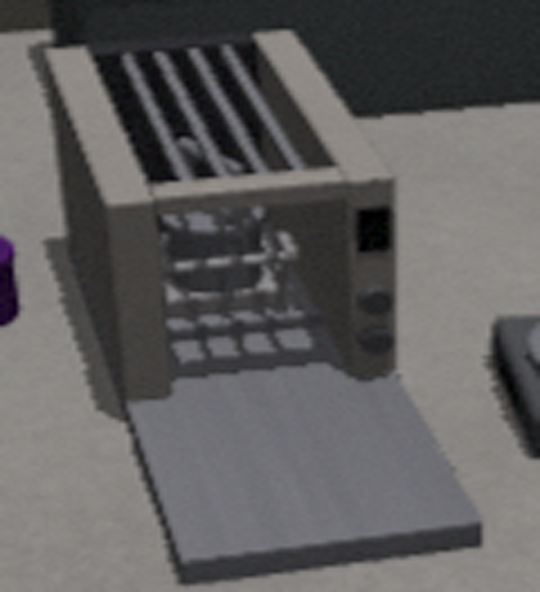

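Side crop: the pull bar shows across the chamber at crop (165..290, 258), ahead of the pot, with the rib on the floor lower down.

```bash
python3 -m jog '[[[0.0,-0.05,0.0],[0,0,0.1]],[[0.0,-0.1,0.0],[0,0,0.195]],[[0.0,-0.15,0.0],[0,0,0.195]],[[0.0,-0.2,0.0],[0,0,0.195]],[[0.0,-0.25,0.0],[0,0,0.195]]]' >/dev/null; python3 - <<'E'
from h import *
s=cam("side")
S=lambda x,y:(225+x/4.5-.4,110+y/3.7-.4)
for p in((168,264),(228,258),(285,250)):print("bar",plane(s,S(*p),.072))
print("floor line",plane(s,S(240,330),.02),"rib?",plane(s,S(240,318),.03))
go((.572,-.322,.25),15.5)
E
```

```text
bar [0.437  0.2272 0.072 ]
bar [0.4708 0.2269 0.072 ]
bar [0.504  0.2299 0.072 ]
floor line [0.4734 0.2178 0.02  ] rib? [0.4737 0.2171 0.03  ]
shift [-0.6608  0.2962 -0.0007] turn [-0.018   0.0106  0.002 ]
```

I shifted along the wrong tool axis there, though nothing was near. I'm going back out and then on to the hook.

```bash
python3 -m jog '[[[0,0.05,0],[0,0,0]],[[0,0.1,0],[0,0,0]],[[0,0.15,0],[0,0,0]],[[0,0.2,0],[0,0,0]],[[0,0.25,0],[0,0,0]]]' ; python3 -c "
from h import *
go((.572,-.322,.25),15.5)"
```

```text
t: 1.85
tool_pos: [0.3566, 0.3034, 0.251]
tool_rot: [1.903, 2.499, -0.006]
contact_force: [-1.7, -0.1, 1.5]
opening: 0.0851
grip_force: 0.0
shift [-0.6602  0.0412  0.0026] turn [-0.0024  0.0026 -0.0011]
```

```bash
python3 -m jog '[[[-0.05,0.003,0],[0,0,0]],[[-0.1,0.006,0],[0,0,0]],[[-0.15,0.01,0],[0,0,0]],[[-0.2,0.013,0],[0,0,0]],[[-0.25,0.016,0],[0,0,0]]]' >/dev/null
python3 -m jog '[[[-0.05,0.003,0],[0,0,0]],[[-0.1,0.006,0],[0,0,0]],[[-0.15,0.01,0],[0,0,0]],[[-0.2,0.013,0],[0,0,0]],[[-0.25,0.016,0],[0,0,0]]]' >/dev/null
python3 -m jog '[[[-0.05,0.003,0.02],[0,0,0]],[[-0.1,0.006,0.04],[0,0,0]],[[-0.14,0.008,0.06],[0,0,0]],[[-0.16,0.009,0.08],[0,0,0]],[[-0.16,0.009,0.08],[0,0,0]]]'
python3 -c "
from h import *
w=cam('wrist');cv2.imwrite('pics/w1.png',w[0]);print(w[3],w[2])
print(proj(w,(.572,-.322,.06)))
go((.572,-.322,.17),15.5)"
```

```text
t: 3.35
tool_pos: [0.5678, -0.3228, 0.1681]
tool_rot: [-1.902, -2.492, 0.007]
contact_force: [-0.7, 1.6, -0.5]
opening: 0.0852
grip_force: 0.0
[ 0.5493 -0.2522  0.3107] [[ 0.9647  0.2543  0.0689]
 [ 0.2634 -0.9241 -0.277 ]
 [-0.0067  0.2854 -0.9584]]
[335.3475 237.6534]
shift [-0.0014  0.0034  0.0002] turn [-0.0054 -0.0013 -0.0024]
```

View pics/w1.png

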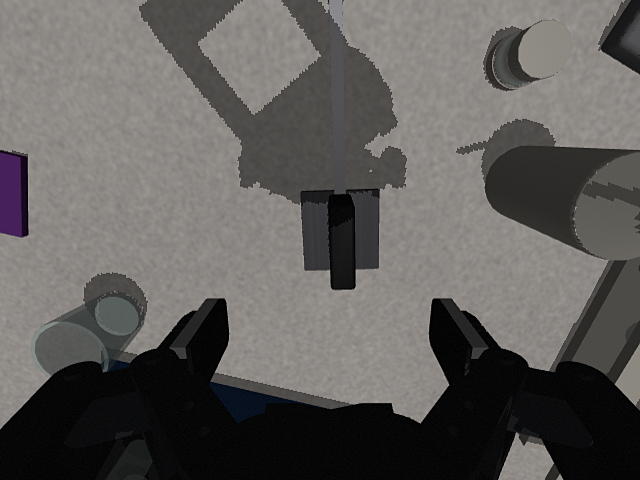

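The wrist view shows the grip at (343,198)-(343,288), the foot plate from row 190 to 270, and the shaft running up along column 337.

```bash
python3 -c "
from h import *
w=cam('wrist')
for p in((330,289),(355,289),(331,197),(353,197)):print('grip',plane(w,p,.06))
print('low front',plane(w,(342,192),.008))
for p in((302,191),(378,189),(304,270),(379,268)):print('foot',plane(w,p,.008))
a,b=plane(w,(336,20),.011),plane(w,(340,185),.011);print('yaw',np.degrees(np.arctan2(*(a-b)[1::-1])),b)
"
```

```text
grip [ 0.5805 -0.3639  0.06  ]
grip [ 0.5998 -0.3586  0.06  ]
grip [ 0.5614 -0.2921  0.06  ]
grip [ 0.5771 -0.2878  0.06  ]
low front [ 0.5721 -0.2937  0.008 ]
foot [ 0.5376 -0.3022  0.008 ]
foot [ 0.6021 -0.2826  0.008 ]
foot [ 0.5578 -0.3748  0.008 ]
foot [ 0.6259 -0.3538  0.008 ]
yaw 107.28392002108059 [ 0.5685 -0.2878  0.011 ]
```

```bash
python3 -m jog '[[[-0.005,0.008,0.04],[0,0,-0.014]],[[-0.005,0.008,0.08],[0,0,-0.014]],[[-0.005,0.008,0.115],[0,0,-0.014]],[[-0.005,0.008,0.135],[0,0,-0.014]],[[-0.005,0.008,0.146],[0,0,-0.014]]]' 1
python3 -m jog '[[[0,0,0],[0,0,0]],[[0,0,0],[0,0,0]],[[0,0,0],[0,0,0]],[[0,0,0],[0,0,0]],[[0,0,0],[0,0,0]]]' 0 110
python3 -m jog '[[[0,0,0],[0,0,0]],[[0,0,0],[0,0,0]],[[0,0,-0.01],[0,0,0]],[[0,0,-0.03],[0,0,0]],[[0,0,-0.06],[0,0,0]]]'
python3 -c "
from h import *
w=cam('wrist');cv2.imwrite('pics/w2.png',w[0])
t=cam('top');cv2.imwrite('pics/t2.png',t[0])
"
```

```text
t: 3.95
tool_pos: [0.578, -0.3226, 0.0262]
tool_rot: [-1.882, -2.514, 0.005]
contact_force: [-0.6, 0.3, 0.6]
opening: 0.0854
grip_force: 0.0
t: 4.45
tool_pos: [0.5795, -0.3252, 0.029]
tool_rot: [1.882, 2.51, -0.006]
contact_force: [0.8, 0.4, -1.6]
opening: 0.0188
grip_force: 107.2
t: 4.95
tool_pos: [0.5764, -0.3228, 0.0846]
tool_rot: [-1.881, -2.509, 0.006]
contact_force: [-0.1, 0.1, -1.8]
opening: 0.0182
grip_force: 107.3
```

View pics/w2.png

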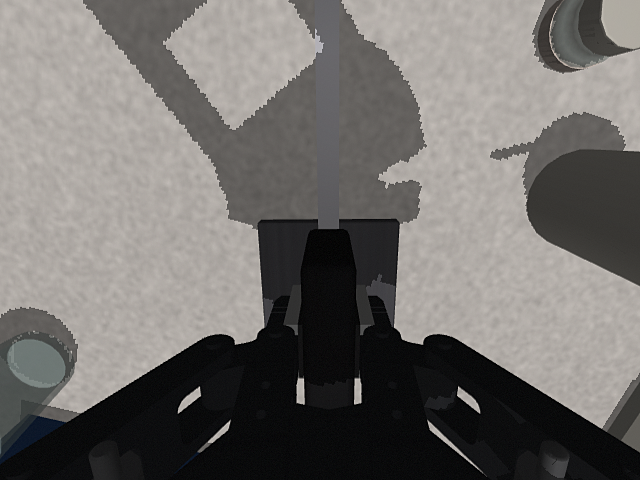

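The hook is held in the middle of its grip, with the shaft straight ahead along column 328. Next I'll align it with the oven ahead of the mouth.

```bash
python3 -m jog '[[[0.035,-0.02,-0.01],[0,0,0.1]],[[0.07,-0.04,-0.01],[0,0,0.2]],[[0.1,-0.058,-0.01],[0,0,0.287]],[[0.129,-0.074,0],[0,0,0.287]],[[0.129,-0.074,0],[0,0,0.287]]]'
python3 -m jog '[[[0,0,0],[0,0,0]]]'
python3 -c "
from h import *
t=cam('top');s=cam('side');o=ctrl.get_obs();print(o['tool_pos'])
cv2.imwrite('pics/t3.png',t[0]);cv2.imwrite('pics/s3.png',s[0])
p=proj(t,(.47,-.03,.08)).astype(int);q=proj(s,(.47,-.03,.08)).astype(int);print(p,q)
a=cv2.resize(t[0][p[1]-25:p[1]+25,p[0]-30:p[0]+90],None,fx=5,fy=5,interpolation=cv2.INTER_CUBIC)
b=cv2.resize(s[0][q[1]-30:q[1]+30,q[0]-60:q[0]+60],None,fx=5,fy=5,interpolation=cv2.INTER_CUBIC)
cv2.imwrite('pics/c3.png',np.vstack([a,b]));go((.47,-.22,.062),0)
"
```

```text
t: 5.55
tool_pos: [0.466, -0.2167, 0.0819]
tool_rot: [-2.217, -2.213, 0.008]
contact_force: [-0.5, 0.9, -2.7]
opening: 0.0186
grip_force: 107.8
t: 5.65
tool_pos: [0.4701, -0.2202, 0.0852]
tool_rot: [-2.224, -2.218, 0.006]
contact_force: [1.2, -0.5, -1.6]
opening: 0.0187
grip_force: 107.8
[ 0.4719 -0.2217  0.0869]
[296 264] [298 233]
shift [ 0.0018 -0.0019  0.0249] turn [-0.0009  0.0039 -0.0032]
```

View pics/c3.png

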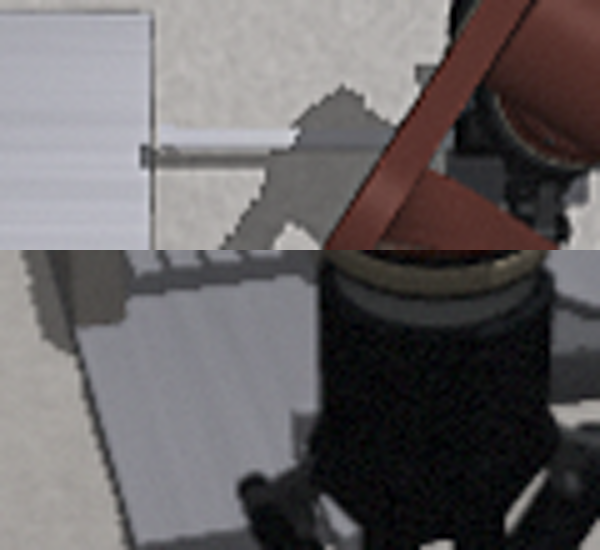

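```bash
python3 -c "
from h import *
t=cam('top')
f=lambda P:(proj(t,P)-np.array([266,239])+.4)*5
for x in(.465,.475):
  for z in (.0605,.0705): print(x,z,f((x,-.08,z)))
print('tip',f((.47,-.032,.0865)),plane(t,(266+146/5-.4,239+156/5-.4),.08),plane(t,(266+200/5-.4,239+138/5-.4),.07),plane(t,(266+200/5-.4,239+156/5-.4),.07))
im=t[0];print(im[239+27,300:312:4],im[239+31,300:312:4])
"
```

```text
0.465 0.0605 [248.789  144.4172]
0.465 0.0705 [249.2846 142.3826]
0.475 0.0605 [248.805  125.9106]
0.475 0.0705 [249.3    123.7282]
tip [158.8782 129.2173] [ 0.4565 -0.0252  0.08  ] [ 0.4673 -0.0537  0.07  ] [ 0.4577 -0.0538  0.07  ]
[[192 185 185]
 [199 189 188]
 [201 191 192]] [[93 93 96]
 [92 93 94]
 [95 96 98]]
```

The light stripe is the shaft, with its end at y≈-0.031 and x≈0.468; the dark stripe below is its shadow. Now I'll lower the hook and go in beneath the bar.

```bash
python3 -m jog '[[[0.03,0.002,0.01],[0,0,0]],[[0.06,0.002,0.0235],[0,0,0]],[[0.10,0.002,0.0235],[0,0,0]],[[0.14,0.002,0.0235],[0,0,0]],[[0.16,0.002,0.0235],[0,0,0]]]'
python3 -m jog '[[[0.03,0,0],[0,0,0]],[[0.06,0,0],[0,0,0]],[[0.09,0,0],[0,0,0]],[[0.107,0,0],[0,0,0]],[[0.107,0,0],[0,0,0]]]'
python3 -m jog '[[[0,0,0],[0,0,0]]]'
python3 -c "
from h import *
t=cam('top');s=cam('side');o=ctrl.get_obs();print(o['tool_pos'])
a=cv2.resize(t[0][235:290,135:235],None,fx=6,fy=6,interpolation=cv2.INTER_CUBIC)
b=cv2.resize(s[0][145:215,250:350],None,fx=6,fy=3.6,interpolation=cv2.INTER_CUBIC)
cv2.imwrite('pics/c4.png',np.vstack([a,b]))
"
```

```text
t: 6.3
tool_pos: [0.4745, -0.0594, 0.063]
tool_rot: [2.222, 2.219, -0.004]
contact_force: [0.6, -0.4, -1.6]
opening: 0.0182
grip_force: 107.8
t: 6.8
tool_pos: [0.4752, 0.0472, 0.063]
tool_rot: [2.22, 2.22, -0.004]
contact_force: [0.9, -0.3, -1.7]
opening: 0.0189
grip_force: 107.8
t: 6.9
tool_pos: [0.475, 0.0455, 0.0628]
tool_rot: [2.222, 2.217, -0.005]
contact_force: [0.1, -0.6, -2.2]
opening: 0.0186
grip_force: 107.8
[0.4747 0.045  0.0626]
```

View pics/c4.png

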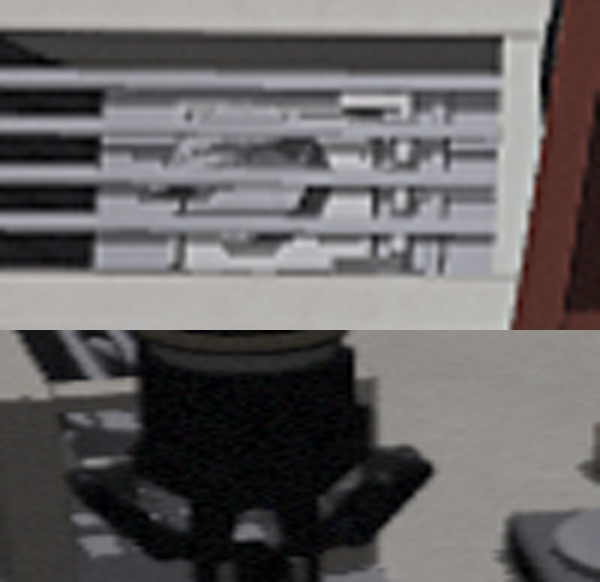

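Top crop: the bar is at crop column 392-410 (y≈0.222) and the front wall near column 375. I'll advance 6 mm to place the tip between them, then lift a little and check the force.

```bash
python3 -m jog '[[[0.003,0,0],[0,0,0]],[[0.006,0,0],[0,0,0]],[[0.006,0,0],[0,0,0]],[[0.006,0,-0.006],[0,0,0]],[[0.006,0,-0.012],[0,0,0]]]'
python3 -m jog '[[[0,0,0],[0,0,0]]]'
python3 -m jog '[[[0,0,-0.002],[0,0,0]],[[0,0,-0.004],[0,0,0]],[[0,0,-0.006],[0,0,0]],[[0,0,-0.008],[0,0,0]],[[0,0,-0.010],[0,0,0]]]'
```

```text
t: 7.5
tool_pos: [0.474, 0.0518, 0.0747]
tool_rot: [2.224, 2.217, -0.006]
contact_force: [-0.9, -0.0, -1.7]
opening: 0.0184
grip_force: 107.8
t: 7.6
tool_pos: [0.4752, 0.0517, 0.0759]
tool_rot: [2.222, 2.216, -0.003]
contact_force: [1.1, -0.3, -1.6]
opening: 0.019
grip_force: 107.8
t: 8.1
tool_pos: [0.4741, 0.0519, 0.0845]
tool_rot: [2.224, 2.217, -0.006]
contact_force: [-0.8, -0.4, -1.0]
opening: 0.0183
grip_force: 107.8
```

```bash
python3 -m jog '[[[0,0,-0.003],[0,0,0]],[[0,0,-0.006],[0,0,0]],[[0,0,-0.009],[0,0,0]],[[0,0,-0.011],[0,0,0]],[[0,0,-0.012],[0,0,0]]]'
python3 -m jog '[[[0,0,-0.002],[0,0,0]],[[0,0,-0.004],[0,0,0]],[[0,0,-0.006],[0,0,0]],[[0,0,-0.008],[0,0,0]],[[0,0,-0.008],[0,0,0]]]'
python3 -c "
from h import *
t=cam('top');o=ctrl.get_obs();print(o['tool_pos'],o['contact_force'],o['wrist_torque'])
a=cv2.resize(t[0][235:290,135:235],None,fx=6,fy=6,interpolation=cv2.INTER_CUBIC)
cv2.imwrite('pics/c5.png',a)
"
```

```text
t: 8.6
tool_pos: [0.4741, 0.0519, 0.0966]
tool_rot: [2.224, 2.217, -0.005]
contact_force: [0.2, 1.6, -2.3]
opening: 0.0187
grip_force: 107.6
t: 9.1
tool_pos: [0.4744, 0.0519, 0.1048]
tool_rot: [2.223, 2.217, -0.005]
contact_force: [-0.2, 1.5, -2.8]
opening: 0.0184
grip_force: 107.6
[0.4743 0.0518 0.1046] [-0.4371  0.1094 -3.4716] [-0.2537 -0.0021 -0.041 ]
```

View pics/c5.png

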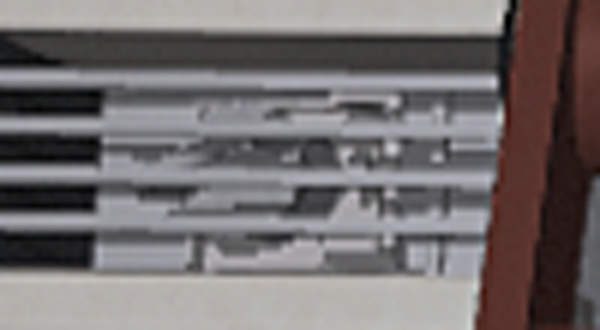

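The bar has lifted and swung back about 5 mm (crop column about 388), with force up 1.8 N, so the tray front is borne. I'll pull slowly over the rib.

```bash
python3 -m jog '[[[-0.003,0,0],[0,0,0]],[[-0.006,0,0],[0,0,0]],[[-0.009,0,0],[0,0,0]],[[-0.013,0,0],[0,0,0]],[[-0.018,0,0],[0,0,0]]]'
python3 -m jog '[[[-0.005,0,0],[0,0,0]],[[-0.01,0,0],[0,0,0]],[[-0.015,0,0],[0,0,0]],[[-0.02,0,0],[0,0,0]],[[-0.025,0,0],[0,0,0]]]'
python3 -m jog '[[[-0.005,0,0],[0,0,0]],[[-0.01,0,0],[0,0,0]],[[-0.015,0,0],[0,0,0]],[[-0.02,0,0],[0,0,0]],[[-0.02,0,0],[0,0,0]]]'
python3 -c "
from h import *
t=cam('top');s=cam('side');o=ctrl.get_obs();print(o['tool_pos'],o['contact_force'],o['wrist_torque'])
a=cv2.resize(t[0][235:290,135:235],None,fx=6,fy=6,interpolation=cv2.INTER_CUBIC)
cv2.imwrite('pics/c6.png',a)
"
```

```text
t: 9.65
tool_pos: [0.474, 0.0335, 0.1044]
tool_rot: [2.224, 2.217, -0.006]
contact_force: [-0.3, 2.3, -4.0]
opening: 0.018
grip_force: 107.6
t: 10.15
tool_pos: [0.474, 0.0085, 0.1045]
tool_rot: [2.224, 2.217, -0.005]
contact_force: [-0.3, 0.1, -3.3]
opening: 0.0187
grip_force: 107.6
t: 10.65
tool_pos: [0.474, -0.0117, 0.1047]
tool_rot: [2.224, 2.216, -0.006]
contact_force: [-0.9, 0.6, -2.0]
opening: 0.0185
grip_force: 107.7
[ 0.4741 -0.0113  0.1048] [-0.6283 -0.1009 -0.4546] [-0.0145  0.0182  0.0385]
```

View pics/c6.png

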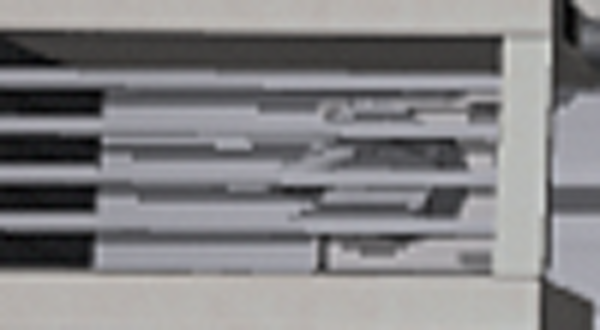

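That was the last picture I may view. The tray has moved about 59 mm, with its rear edge now at crop column 320. From here on I'll work from numbers.

```bash
python3 -c "
from h import *
F=[];W=[]
for i in range(6):
  s=cam('side');o=ctrl.get_obs();F.append(o['contact_force']);W.append(o['wrist_torque'])
print(np.mean(F,0),np.mean(W,0),np.std(W,0))
cv2.imwrite('pics/s6.png',s[0])
"
```

```text
[ 0.4591  0.2948 -1.6239] [0.0221 0.0051 0.0089] [0.0331 0.0193 0.0355]
```

The hook is unloaded because the tray now rides on the rib. I'll keep pulling slowly and look for load on the shaft once the tray tips over.

```bash
python3 -m jog '[[[-0.004,0,0],[0,0,0]],[[-0.008,0,0],[0,0,0]],[[-0.012,0,0],[0,0,0]],[[-0.016,0,0],[0,0,0]],[[-0.02,0,0],[0,0,0]]]'
python3 -m jog '[[[-0.003,0,0],[0,0,0]],[[-0.006,0,0],[0,0,0]],[[-0.009,0,0],[0,0,0]],[[-0.012,0,0],[0,0,0]],[[-0.012,0,0],[0,0,0]]]'
python3 -c "
from h import *
F=[];W=[]
for i in range(4):
  s=cam('top');o=ctrl.get_obs();F.append(o['contact_force']);W.append(o['wrist_torque'])
print(o['tool_pos'],np.mean(F,0),np.mean(W,0))
cv2.imwrite('pics/t7.png',s[0])
# dark line of tray rear on strip row
b=cv2.imread('pics/top0.png')
for r in(276,277,278):print(s[0][r,150:225:2,1])
"
```

```text
t: 11.55
tool_pos: [0.4738, -0.0315, 0.1045]
tool_rot: [2.224, 2.217, -0.006]
contact_force: [-0.2, 2.0, -3.6]
opening: 0.0186
grip_force: 107.6
t: 12.05
tool_pos: [0.4739, -0.0435, 0.1048]
tool_rot: [2.224, 2.217, -0.006]
contact_force: [0.5, -0.1, -1.8]
opening: 0.0188
grip_force: 107.6
[ 0.474  -0.0433  0.1049] [-0.1716 -0.0065 -2.2705] [-0.2069  0.055   0.0272]
[ 76 157 157 157 156 156 159 159 159 161 160 161 161 162 164 164 164 165
 166 164 166 166 165 167 115 189 174 124  98  92 130 126 184 173 188 185
 185 189]
[ 75 153 150 150 152 153 153 154 153 154 153 156 155 155 157 157 157 158
 158 160 160 160 162 163 116 183 175 176 132 122 183 181 176 172 186 186
 186 189]
[ 84 159 156 157 155 157 159 159 159 157 159 160 160 162 161 162 161 162
 160 164 162 162 162 166 102 183 175 176 179 180 179 175 174 174 187 187
 184 190]
```

```bash
python3 -m jog '[[[-0.002,0,0.002],[0,0,0]],[[-0.004,0,0.004],[0,0,0]],[[-0.006,0,0.006],[0,0,0]],[[-0.008,0,0.008],[0,0,0]],[[-0.010,0,0.010],[0,0,0]]]'
python3 -m jog '[[[-0.003,0,0],[0,0,0]],[[-0.006,0,0],[0,0,0]],[[-0.009,0,0],[0,0,0]],[[-0.012,0,0],[0,0,0]],[[-0.015,0,0],[0,0,0]]]'
python3 -m jog '[[[-0.003,0,0],[0,0,0]],[[-0.006,0,0],[0,0,0]],[[-0.009,0,0],[0,0,0]],[[-0.012,0,0],[0,0,0]],[[-0.015,0,0],[0,0,0]]]'
python3 -c "
from h import *
F=[];W=[]
for i in range(4):
  s=cam('top');o=ctrl.get_obs();F.append(o['contact_force']);W.append(o['wrist_torque'])
print(o['tool_pos'],np.mean(F,0),np.mean(W,0))
cv2.imwrite('pics/t8.png',s[0])
for r in(277,278):print(s[0][r,180:225:1,1])
print([plane(s,(c,277),.03)[1].round(4) for c in(200,205,210,215)])
"
```

```text
t: 12.75
tool_pos: [0.4737, -0.0532, 0.0944]
tool_rot: [2.224, 2.218, -0.006]
contact_force: [1.3, 1.5, -1.9]
opening: 0.0186
grip_force: 107.6
t: 13.25
tool_pos: [0.4738, -0.0684, 0.0948]
tool_rot: [2.224, 2.217, -0.005]
contact_force: [-0.5, 1.2, -3.7]
opening: 0.0185
grip_force: 107.6
t: 13.75
tool_pos: [0.4737, -0.0834, 0.0948]
tool_rot: [2.224, 2.217, -0.005]
contact_force: [-0.5, 1.1, -3.3]
opening: 0.0181
grip_force: 107.6
[ 0.4738 -0.0834  0.095 ] [-0.5553 -0.958  -2.7394] [-0.2813  0.0513  0.0249]
[158 157 158 159 161 157 159 159 160 162 159 160 161 162 160 162 163 161
 161 163 163 164 162 163 165 163 150 170  98 138 168 166 169 142 100 186
 178 187 188 187 186 184 185 188 191]
[164 162 162 162 163 164 163 162 161 163 165 163 163 163 165 163 164 166
 164 164 164 165 166 165 168 166 148 166  75 150 166 167 171 134  99 185
 177 185 186 188 187 187 186 190 190]
[np.float64(0.2343), np.float64(0.2207), np.float64(0.2071), np.float64(0.1935)]
```

The rear is past the rib (rear edge y≈0.195). I'll pull about 82 mm more, then lower.

```bash
python3 -m jog '[[[-0.005,0,0],[0,0,0]],[[-0.011,0,0],[0,0,0]],[[-0.017,0,0],[0,0,0]],[[-0.023,0,0],[0,0,0]],[[-0.029,0,0],[0,0,0]]]' >/dev/null
python3 -m jog '[[[-0.006,0,0],[0,0,0]],[[-0.012,0,0],[0,0,0]],[[-0.018,0,0],[0,0,0]],[[-0.024,0,0],[0,0,0]],[[-0.03,0,0],[0,0,0]]]' >/dev/null
python3 -m jog '[[[-0.006,0,0],[0,0,0]],[[-0.012,0,0],[0,0,0]],[[-0.018,0,0],[0,0,0]],[[-0.023,0,0],[0,0,0]],[[-0.023,0,0],[0,0,0]]]'
python3 -m jog '[[[0,0,0.003],[0,0,0]],[[0,0,0.006],[0,0,0]],[[0,0,0.009],[0,0,0]],[[0,0,0.012],[0,0,0]],[[0,0,0.016],[0,0,0]]]'
python3 -c "
from h import *
F=[];W=[]
for i in range(3):
  s=cam('top');o=ctrl.get_obs();F.append(o['contact_force']);W.append(o['wrist_torque'])
print(o['tool_pos'],np.mean(F,0),np.mean(W,0))
cv2.imwrite('pics/t9.png',s[0])
b=cv2.imread('pics/top0.png')
c=[proj(s,(x,y,.034)) for x,y in((.57,.16),(.37,-.03))];print(c)
for r in(246,250,254,278,282):print(r,s[0][r,228:300:1,1])
"
```

```text
t: 15.45
tool_pos: [0.4736, -0.166, 0.0953]
tool_rot: [2.224, 2.216, -0.006]
contact_force: [1.2, -0.7, -3.0]
opening: 0.0187
grip_force: 107.6
t: 15.95
tool_pos: [0.4736, -0.165, 0.079]
tool_rot: [2.224, 2.217, -0.005]
contact_force: [0.5, -0.9, -0.7]
opening: 0.019
grip_force: 107.7
[ 0.4732 -0.1649  0.0787] [-0.5436 -0.1067 -1.6452] [-0.0333  0.0063  0.0045]
[array([228.5944, 230.45  ]), array([296.6076, 303.4095])]
246 [ 61  62  63  66  69  60  46  53  70  88 171 163 160 160 162 161 162 162
 162 165 163 165 163 165 167 164 165 166 165 166 167 168 167 166 168 166
 167 167 167 167 168 169 168 170 169 168 170 170 170 170 170 171 172 172
 172 173 172 173 173 172 171 171 172 173 172 172 176 174 119 183 172 170]
250 [ 91  90  91 123 121 117 121 169 165 163 163 161 163 163 164 163 163 164
 163 167 165 165 166 165 167 166 168 169 169 168 166 167 170 170 168 171
 170 171 169 169 169 169 171 171 171 173 175 174 174 174 173 174 175 174
 174 176 175 176 174 174 177 176 176 175 175 176 179 177 129 178 173 170]
254 [167 163 161 161 162 161 162 162 162 161 164 161 164 163 163 165 172 109
 127 127 126 126 117 123 151 172 170 168 171 167 167 175 174 179 166 118
  94 122 118 118 120 139 141 141 109  78  47  45  57 158 186 183 184 181
 143 156 189 136 182 177 177 179 179 178 178 180 180 180 121 177 175 176]
278 [168 167 166 166 166 167 169 167 168 168 168 167 169 169 169 142 127 197
 190 190 190 190 194 196 198 198 199 197 198 198 198 198 197 192 191 190
 187 188 189 188 188 188 190 190 191 192 194 176 169 188 188 187 163 163
 165 191 185 110 181 176 176 176 176 177 176 178 180 185 102 164 153  90]
282 [157 158 167 173 169 166 166 167 166 167 167 168 168 169 167 126 119 121
 121 120 119 119 120 114 115 115 115 114 116 115 116 116 115 115 117 116
 115 117 116 115 117 118 117  81  73  90  93  89  83  87  85  85  90  87
 102 191 183 182 181 181 181 181 181 184 182 182 186 192  65  94  97  97]
```

The tray lies on the plate (rear at column 244, mouth at 228, plate end at 296) and the hook is unloaded. I'll lower it clear of the bar and withdraw.

```bash
python3 -m jog '[[[0,0,0.006],[0,0,0]],[[0,0,0.012],[0,0,0]],[[0,0,0.0175],[0,0,0]],[[0,0,0.0175],[0,0,0]],[[-0.003,0,0.0175],[0,0,0]]]'
python3 -m jog '[[[-0.006,0,0],[0,0,0]],[[-0.012,0,0],[0,0,0]],[[-0.02,0,0],[0,0,0]],[[-0.03,0,0],[0,0,0]],[[-0.04,0,0],[0,0,0]]]'
python3 -c "
from h import *
a=cv2.imread('pics/t9.png');s=cam('top');o=ctrl.get_obs();cv2.imwrite('pics/t10.png',s[0])
print(o['tool_pos'],o['contact_force'])
for r in(254,278):print(r,s[0][r,240:300:1,1])
print(plane(s,(244.5,278),.034))
"
```

```text
t: 16.6
tool_pos: [0.4731, -0.168, 0.0612]
tool_rot: [2.224, 2.218, -0.006]
contact_force: [-0.6, 0.2, -1.1]
opening: 0.0183
grip_force: 107.7
t: 17.1
tool_pos: [0.4733, -0.2093, 0.0619]
tool_rot: [2.224, 2.217, -0.005]
contact_force: [0.3, 1.1, -1.6]
opening: 0.0184
grip_force: 107.7
[ 0.4735 -0.2107  0.0621] [-0.9677 -1.241  -0.7165]
254 [165 166 163 167 171 112 127 127 127 127 118 124 151 173 171 172 171 167
 169 175 177 180 166 119  94 123 120 120 120 140 141 144 110  82  52  42
  58 158 187 185 186 181 145 157 191 136 183 178 179 180 178 179 181 181
 184 180 123 179 178 178]
278 [171 169 172 143 129 198 193 191 191 191 195 197 198 200 200 198 199 199
 200 199 197 193 191 189 191 190 191 191 188 191 190 191 190 193 193 177
 170 190 190 190 160 164 167 191 186 113 183 178 177 177 176 177 179 179
 181 186 100 178 165 169]
[0.4383 0.1125 0.034 ]
```

```bash
python3 -m jog '[[[-0.03,0,0],[0,0,0]],[[-0.06,0,0],[0,0,0]],[[-0.09,0,0],[0,0,0]],[[-0.11,0,0],[0,0,0]],[[-0.11,0,0],[0,0,0]]]' >/dev/null
python3 -m jog '[[[0,0,0.012],[0,0,0]],[[0,0,0.022],[0,0,0]],[[0,0,0.028],[0,0,0]],[[0,0,0.031],[0,0,0]],[[0,0,0.032],[0,0,0]]]'
python3 -m jog '[[[0,0,0.001],[0,0,0]],[[0,0,0.002],[0,0,0]],[[0,0,0.003],[0,0,0]],[[0,0,0.003],[0,0,0]]]'
```

```text
t: 18.15
tool_pos: [0.4726, -0.3174, 0.0293]
tool_rot: [-2.224, -2.219, 0.006]
contact_force: [0.4, -0.0, -2.3]
opening: 0.0184
grip_force: 108.2
t: 18.55
tool_pos: [0.4732, -0.3184, 0.0289]
tool_rot: [2.224, 2.218, -0.005]
contact_force: [-3.8, 2.8, 7.3]
opening: 0.0188
grip_force: 109.4
```

```bash
python3 -m jog '[[[0,0,-0.001],[0,0,0]],[[0,0,-0.001],[0,0,0]],[[0,0,-0.001],[0,0,0]],[[0,0,-0.02],[0,0,0]],[[0,0,-0.06],[0,0,0]]]' 1
python3 -m jog '[[[0,0,-0.04],[0,0,0]],[[0,0,-0.08],[0,0,0]],[[0.03,0,-0.115],[0,0,0]],[[0.08,0,-0.15],[0,0,0]],[[0.13,0,-0.15],[0,0,0]]]' >/dev/null
python3 -m jog '[[[0.05,0,0],[0,0,0]],[[0.1,0,0],[0,0,0]],[[0.15,0,0],[0,0,0]],[[0.2,0,0],[0,0,0]],[[0.25,0,0],[0,0,0]]]'
python3 -m jog '[[[0,0,0],[0,0,0]]]' >/dev/null
python3 -c "
from h import *
o=ctrl.get_obs();w=cam('wrist');t=cam('top');cv2.imwrite('pics/w11.png',w[0]);cv2.imwrite('pics/t11.png',t[0])
print(o['tool_pos']);p=proj(w,(.47,.0675,.117));print(p)
g=cv2.cvtColor(w[0],cv2.COLOR_BGR2GRAY)
x0,y0=int(p[0]),int(p[1]);c=g[max(0,y0-110):y0+110:6,max(0,x0-130):x0+130:4]
for r in c:print(''.join(' .:-=+*#%@'[min(9,v//22)] for v in r))
# hook detection in the top view
print('hook tip expected px',proj(t,(.47,-.127,.02)),proj(t,(.473,-.318,.06)))
"
```

```text
t: 19.05
tool_pos: [0.4705, -0.316, 0.0835]
tool_rot: [-2.22, -2.213, 0.006]
contact_force: [-0.2, 0.0, 0.6]
opening: 0.0853
grip_force: 0.0
t: 20.05
tool_pos: [0.474, 0.0549, 0.235]
tool_rot: [2.224, 2.216, -0.004]
contact_force: [0.8, -0.2, 0.0]
opening: 0.0853
grip_force: 0.0
[0.4737 0.058  0.2349]
[324.1596 221.3455]
**+++*------:-------------------------=-#*************#+*********
*+****=-.............:-:::::::::::===-=------:......:--::::::::-*
***************:::::::::::::::::::++++++++++++-...:-....:::=#****
***************::::::::::::::::::::++++++++++++- .:-=--*********+
***************::::-::::::::::::::::++++++++++++++++=***********:
**********+----::::::::::::::::::::::+++++::++++++++-***********-
***********----::::::::::::::::::::::::++:::::++++++*+********+*-
---------------::::::::-------------========:::+++++***+*******:-
---------------:::-::::-------------------=-:::+++++****+****+*--
---------------:-::::::----------:.----#----:::++++++****++*+**-.
---------------:-::::::-------...-----:-----:::+++++*******++**- 
==-===-----------::::::-------:::-------:-:=+++++++
[... 1025 characters left out ...]
+++*++++++++++++++++++**++++++***+***********
**++****+**++****+++++++++++++++++++++++++++++++++******+********
****+*+++***********+**********+****+****+***********************
***+***+****+**+*++*++*++***********+**********************+*****
**+******+***************+*******+********************+**********
**-...  :**+*++****+**+****+*******+***********************#   ..
*:...    ********+*************************++**************#    .
....     +*****+*+*****+*******************************+***-     
...      *****++*+*****************************************      
..       **+************+*********************+************      
hook tip expected px [331.8849 267.3416] [403.4481 264.9152]
```

```bash
python3 -c "
from h import *
t=cam('top');g=cv2.cvtColor(cv2.imread('pics/t10.png'),cv2.COLOR_BGR2GRAY)
print('bail guess px',proj(t,(.47,.0675,.117)),'pot foot',proj(t,(.47,.0675,.023)))
for r in range(244,288):print(r,''.join(' .:-=+*#%@'[min(9,v//22)]*2 for v in g[r,238:292]))
"
```

```text
bail guess px [258.3342 262.9082] pot foot [261.6466 266.9346]
244 ############################################################################################################
245 %%##########################################################################################################
246 ##########################################################################################################%%
247 ##############################################################################################%%####%%%%%%##
248 ####################################################################################################%%%%%%%%
249 ############################################################################################################
250 ########################################################################%%##%%%%####%%%%%%%%%%%%%%%%%%%%%%%%
251 ######################################################################%%%%%%%%%%%%%%%%%%%%%%%%##%%%%%%%%%%%%
252 ################%%##############################%%%%%%%%%%%%%%%%%%%%%%%%%%%%%%%%%%%%%%%%%%%%%%++%%%%%%%%%%%%
253 ############%%%%
[... 3234 characters left out ...]
====%%%%%%%%%%%%%%%%%%
282 ##########++++++++++++++++++++++++++++++++++++++++++++++++++++++++----======--==----======%%%%%%%%%%%%%%%%%%
283 ########%%%%%%%%%%%%%%%%%%%%%%%%%%%%%%%%%%%%%%%%%%%%%%%%%%%%%%%%%%++++++******++++++++++**%%%%%%%%%%%%%%%%%%
284 ########%%%%%%%%%%%%%%%%%%%%%%%%%%%%%%%%%%%%%%%%%%%%%%%%%%%%%%%%%%%%%%%%%%%%@@@@%%%%%%%%%%%%%%%%%%%%%%%%%%%%
285 ############################%%%%%%%%%%%%%%%%%%%%%%%%%%%%%%%%%%%%%%%%%%%%%%%%%%%%%%%%%%%%%%%%%%%%%%%%%%%%%%%%
286 ####################################%%####%%%%%%%%%%%%%%%%%%%%%%%%%%%%%%%%%%%%%%%%%%%%%%%%%%%%%%%%%%%%%%%%%%
287 ##########################%%########%%%%%%%%%%%%%%%%%%%%%%%%%%%%%%%%%%%%%%%%%%%%%%%%%%%%%%%%%%%%%%%%%%%%%%%%
```

The ASCII view of the top picture shows the bail as a bright diagonal bar from about (245,265.5) to (266,256.5), with its shadow below it and the pot circle around it.

```bash
python3 -c "
from h import *
t=cam('top')
a,b=plane(t,(245.3,265.4),.119),plane(t,(266,256.6),.119);print(a,b,np.linalg.norm(a-b));m=(a+b)/2
d=a-b;yaw=np.degrees(np.arctan2(d[1],d[0]))-90;print(m,yaw)
print('pot centre',plane(t,(256.5,266),.075))
go((m[0],m[1],.135),yaw)
"
```

```text
[0.4632 0.1003 0.119 ] [0.4861 0.0481 0.119 ] 0.05707454573957239
[0.4747 0.0742 0.119 ] 23.630703469580055
pot centre [0.4667 0.0764 0.075 ]
shift [0.0224 0.0003 0.0997] turn [-0.0024  0.0034 -0.4164]
```

```bash
python3 -m jog '[[[0.01,0,0.01],[0,0,-0.14]],[[0.019,-0.002,0.03],[0,0,-0.28]],[[0.019,-0.002,0.06],[0,0,-0.412]],[[0.019,-0.002,0.098],[0,0,-0.412]],[[0.019,-0.002,0.098],[0,0,-0.412]]]' 
python3 -m jog '[[[0,0,0.012],[0,0,0]],[[0,0,0.024],[0,0,0]],[[0,0,0.036],[0,0,0]],[[0,0,0.037],[0,0,0]],[[0,0,0.037],[0,0,0]]]'
python3 -m jog '[[[0,0,0],[0,0,0]],[[0,0,0],[0,0,0]],[[0,0,0],[0,0,0]],[[0,0,0],[0,0,0]],[[0,0,0],[0,0,0]]]' 0 40
python3 -m jog '[[[0,0,0],[0,0,0]],[[0,0,0],[0,0,0]],[[0,0,0],[0,0,0]]]'
```

```text
t: 20.85
tool_pos: [0.4684, 0.07, 0.1311]
tool_rot: [-1.723, -2.616, 0.016]
contact_force: [-0.9, -0.0, -0.4]
opening: 0.0854
grip_force: 0.0
t: 21.35
tool_pos: [0.4722, 0.0716, 0.0998]
tool_rot: [1.724, 2.626, -0.006]
contact_force: [-1.0, -0.8, 0.4]
opening: 0.0854
grip_force: 0.0
t: 21.85
tool_pos: [0.4724, 0.0717, 0.1]
tool_rot: [1.724, 2.626, -0.005]
contact_force: [0.0, -0.0, 0.2]
opening: 0.0122
grip_force: 0.3
t: 22.15
tool_pos: [0.4725, 0.0716, 0.1001]
tool_rot: [1.724, 2.625, -0.005]
contact_force: [0.9, 0.4, 1.1]
opening: 0.0082
grip_force: 38.9
```

```bash
python3 -m jog '[[[0,0,-0.004],[0,0,0]],[[0,0,-0.012],[0,0,0]],[[0,0,-0.025],[0,0,0]],[[0,0,-0.045],[0,0,0]],[[0,0,-0.065],[0,0,0]]]'
python3 -m jog '[[[0,0,-0.015],[0,0,0]],[[-0.003,0.015,-0.025],[0,0,0]],[[-0.009,0.04,-0.025],[0,0,0]],[[-0.018,0.075,-0.025],[0,0,0]],[[-0.026,0.11,-0.025],[0,0,0]]]'
python3 -m jog '[[[-0.008,0.034,0],[0,0,0]],[[-0.015,0.06,0],[0,0,0]],[[-0.019,0.076,0],[0,0,0]],[[-0.02,0.081,0],[0,0,0]],[[-0.02,0.081,0],[0,0,0]]]'
python3 -c "
from h import *
F=[]
for i in range(3):
  t=cam('top');o=ctrl.get_obs();F.append(o['contact_force'])
print(o['tool_pos'],np.mean(F,0),o['opening'])
b=cv2.imread('pics/top0.png');g=cv2.cvtColor(b,cv2.COLOR_BGR2GRAY)[165:230,215:285]
c=cv2.HoughCircles(cv2.resize(g,None,fx=4,fy=4),cv2.HOUGH_GRADIENT,1,100,param1=100,param2=20,minRadius=65,maxRadius=105)
for k in c[0][:2]:print(k/4,plane(t,(215+k[0]/4-.4,165+k[1]/4-.4),.045))
go((.666,.105,.19),23.4)
"
```

```text
t: 22.65
tool_pos: [0.4721, 0.0718, 0.1661]
tool_rot: [1.724, 2.626, -0.006]
contact_force: [-0.2, 0.2, -2.3]
opening: 0.0087
grip_force: 38.9
t: 23.15
tool_pos: [0.5849, 0.0919, 0.1905]
tool_rot: [1.723, 2.625, -0.005]
contact_force: [0.5, -0.8, -1.3]
opening: 0.0087
grip_force: 39.0
t: 23.65
tool_pos: [0.6659, 0.1057, 0.1894]
tool_rot: [1.724, 2.626, -0.006]
contact_force: [-0.5, -0.7, -2.0]
opening: 0.0084
grip_force: 39.1
[0.6651 0.1056 0.1896] [-0.3132 -0.0427 -1.6202] 0.008371174940146112
[33.625 32.125 19.7  ] [0.6638 0.1068 0.045 ]
shift [-0.0009  0.0006 -0.0004] turn [-0.0032  0.0023  0.0006]
```

```bash
python3 -m jog '[[[0,0,0.02],[0,0,0]],[[0,0,0.04],[0,0,0]],[[0,0,0.054],[0,0,0]],[[0,0,0.06],[0,0,0]],[[0,0,0.062],[0,0,0]]]'
python3 -m jog '[[[0,0,0.001],[0,0,0]],[[0,0,0.002],[0,0,0]],[[0,0,0.003],[0,0,0]],[[0,0,0.004],[0,0,0]]]'
python3 -m jog '[[[0,0,0.001],[0,0,0]],[[0,0,0.0015],[0,0,0]],[[0,0,0.002],[0,0,0]]]'
```

```text
t: 24.3
tool_pos: [0.6651, 0.1054, 0.1266]
tool_rot: [-1.724, -2.626, 0.007]
contact_force: [0.6, 0.3, -1.7]
opening: 0.0084
grip_force: 39.0
t: 24.7
tool_pos: [0.6662, 0.1055, 0.124]
tool_rot: [1.723, 2.625, -0.005]
contact_force: [1.0, 0.6, -1.2]
opening: 0.0084
grip_force: 39.0
t: 25.0
tool_pos: [0.6662, 0.1055, 0.1221]
tool_rot: [1.723, 2.625, -0.005]
contact_force: [-0.7, 1.6, 1.4]
opening: 0.0084
grip_force: 39.4
```

```bash
python3 -m jog '[[[0,0,0],[0,0,0]],[[0,0,0],[0,0,0]],[[0,0,0],[0,0,0]],[[0,0,0],[0,0,0]],[[0,0,0],[0,0,0]]]' 0.7
python3 -m jog '[[[0,0,-0.02],[0,0,0]],[[0,0,-0.05],[0,0,0]],[[0,0,-0.09],[0,0,0]],[[0,0,-0.12],[0,0,0]],[[0,0,-0.12],[0,0,0]]]'
python3 -m jog '[[[0,-0.05,0],[0,0,0]],[[0,-0.1,0],[0,0,0]],[[0,-0.15,0],[0,0,0]],[[0,-0.2,0],[0,0,0]],[[0,-0.25,0],[0,0,0]]]'
python3 -c "
from h import *
t=cam('top');g=cv2.cvtColor(t[0],cv2.COLOR_BGR2GRAY);b=cv2.imread('pics/top0.png')
print('pot on pan px',proj(t,(.666,.105,.097)))
for r in range(172,222):print(r,''.join(' .:-=+*#%@'[min(9,v//22)]*2 for v in g[r,222:276]))
d=cv2.absdiff(t[0],b).max(2)>60
n,l,s,c=cv2.connectedComponentsWithStats(cv2.dilate(d.astype('uint8'),np.ones((3,3))))
for i in range(1,n):
  if s[i][4]>40:print(s[i])
"
```

```text
t: 25.5
tool_pos: [0.6657, 0.1054, 0.1214]
tool_rot: [1.724, 2.626, -0.006]
contact_force: [-0.3, 0.2, 0.2]
opening: 0.0599
grip_force: 0.0
t: 26.0
tool_pos: [0.6688, 0.106, 0.2487]
tool_rot: [1.719, 2.618, 0.005]
contact_force: [-0.6, -0.6, 0.7]
opening: 0.0595
grip_force: 0.0
t: 26.5
tool_pos: [0.4344, 0.006, 0.2407]
tool_rot: [-1.723, -2.626, 0.007]
contact_force: [-0.3, -1.0, 0.1]
opening: 0.0598
grip_force: 0.0
pot on pan px [246.5908 190.8354]
172 %%%%%%%%##############%%%%####%%%%####################%%####################################################
173 ##################**++################%%%%%%%%%%%%##########################################################
174 ################==================**++####################################################################%%
175 ##############++--++++==========================++**++++################%%##################################
176 ##############--==++====++====++++++++++========================++==**++####################################
177 ##############--==++======++====++++======++++++++++++++++++++++=============
[... 4692 characters left out ...]
.............::::::::----------============++++++++++++++++++++++++++==::++%%########
220 ####++++++**==--------::::::::::........  ..............::--------------==========++++++++++--::**%%%%######
221 ####%%%%%%%%++++++++++++++++**----::::::::::........  ....  ..........::::::::----------====::::**%%########
[243 182  14  10  71]
[231 191  27  17 239]
[381 215  40  33 868]
[   20   225   293   255 22488]
[351 244  13   6  41]
[336 246  14   9  66]
[181 250  23   6 103]
[381 255  38  27 815]
[170 257  22   7 113]
[196 257  10   7  42]
[163 266  43   6 209]
[190 273  15   8  86]
[   0  382  106   98 5265]
[270 432  51  27 346]
[312 441   9  12  68]
[247 457  22  23 171]
[310 458  18  22 223]
```

The pot stands upright within the pan, and the hook is on the bench at about (401,268). One last check of the tray with the arm out of the way, then I hand in.

```bash
python3 -m jog '[[[-0.05,0,0],[0,0,0]],[[-0.1,0,0],[0,0,0]],[[-0.15,0,0],[0,0,0]],[[-0.2,0,0],[0,0,0]],[[-0.2,0,0],[0,0,0]]]' >/dev/null
python3 -c "
from h import *
t=cam('top');g=cv2.cvtColor(t[0],cv2.COLOR_BGR2GRAY)
for r in range(246,290,2):print(r,''.join(' .:-=+*#%@'[min(9,v//22)] for v in g[r,224:345]))
"
```

```text
246 %@#:::---:::-=%###################%######%###%%%%%%%%%%%%%%%%%%%%%%%%%%%+%%%%%#%%%%=====##%%%%%+====-----------:*%%%%%%%%
248 %@#::::::::=++####################################%#%%%%%%%%%%%%%%%%%%%%*%%%%%%%#=========#%%%%%%%*-----------:*%%%%%%%%%
250 %@#-===++++%#####################%##%%%%%%%%%%%%%%%%%%%%%%%%%%%%%%%%%%%%*%%%%%=======+========%%%=-----------.:::=*#%%%%%
252 @@*-++%#############%%%%%%%%%%%%%%%%%%%%%%%%%%%%%%%%%%%%%%%%%+%%%%%%%%%%+%%%-====================-----------.::::::::=*%%
254 %%+*################%+*+*++++++++++++*+++++++***+-:::#%%%%*#@*%%%%%%%%%%+%%#====================-:--------=.:::::::::--::
256 %%+*################@*@@%@@%%@%@%%%%%%%@@%@%%%@@=++++----=-#@*%%%%%%%%%%+#=====================-::--------..:::::::::----
258 @%=*################%=@@%%%%%%%%%%%%%%%%%%%%%%%@@@@*#%%%===#@*%%%%%%%%%%+=====================-:::::::---..::::::::::---:
260 @%=#################%+@@%%%%%%%%%%%%%%%%%%%%%%%%%@%*#%%%===#@*%%%%%%%%%%-====================-::::::::-:...:::::::::::::-
262 @%=#################@+@@%%%%%%%%%%%%%%%%%%%%%%%%@@%+#%%%-==#%*%%%%%%%%%%:===============
[... 971 characters left out ...]
%#%%%###@%+%%%#======-==%%%%%##%%#%%**=== ....::::::::::::::::::::::::
280 %+#%%###%#%%#%###%%#*@@@@@@@@@@@@@@@@@@@@@@@@@@@%****###***###@%=======+:=%%####%#%#%#%%%%-..:.:::::::::::::::::::::::::-
282 %:-+###%%########%#++++++++++++++++++++++++++++--==========@%%%#=========%%%%##%%%%%%##%%- ...:::::::::::::::::::::::::::
284 %:-----=*#%%%%%%%%%%%%%%%%%%%%%%%%%%%%%%%%%%%%%@@@@@@@@@@@@%%#======+===*%#%%######%%%%#-...:::::::::::::::::::::::::::::
286 %:--------#%######%%##%%%%%%%%%%%%%%%%%%%%%%%%%%%%%%%%%%%%%%%=========+@*%%%%%%##%#%%%#....::::::::::::::::::::::::::::::
288 %:-------=%%%%%%%%%%%%%%%%%%%%%%%%%%%%%%%%%%%%%%%%%%%%%%%%%%==========*%+######%%%%%%#:.:..::::::::::::::::::::::::::::::
```

The empty tray lies flat on the plate (columns 244-283, mouth at 227, plate end at 296).

```bash
python3 -c "
from station import job
print(job.finish_job())"
```

```text
the job is handed in; nothing more can be done
None
```

The job is handed in at about 27 s of the 72 s limit: the tray lies flat on the landing plate, the hook is flat on the open bench clear of the oven and its plate, and the pot stands upright on the balance pan; I did not check every bystander individually at the end.

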